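# Set the clamp-air regulator and pull its knob out to lock

## Task

On the regulator with the red knob, turn the knob so that its white pointer lies in the green band on the dial, then pull the knob straight out (up) until it comes fully out and locks, and let go of it. It locks at one spot only, somewhere within the band: feel for it with a light pull while turning, and never force the knob outward against its catch. Leave the blue-knobbed regulator's setting and the things lying around alone.

Things in the scene. Friction and masses are not known exactly. Their poses are not given: they have to be found in the camera images.
- red_reg: Bench air regulator with the RED knob, bolted down. Origin: centre of its underside, z up and the knob's axis. Aluminium block 84 x 84 mm, 50 mm high; on it a round grey bonnet of 74 mm diameter. A gauge sticks out 15 mm at -x below 50 mm height, hose fittings 24 mm at +y and -y.
- red_dial (a point): Middle of the green band on the red regulator's black dial face, 29 mm from the knob's axis, 86 mm above the table. Seen from the axis the band lies at the regulator's -x and reaches 0.36 rad (20 degrees) to either side. White ticks mark the rest of the dial.
- red_pull (a joint): How far the red knob is pulled out (up), m: 0 pushed in (start), 0.012 fully out and locked. Moving it takes 4 to 5 N; it stays where it is left. After 2 mm of free play a pin on its stem meets a sprung catch plate, unless it is under the locking slot, where the knob comes out 12 mm to the slot's end and no longer turns.
- red_catch (a joint): Lift of the catch plate (with the locking slot) hidden in the red regulator, m: 0 at rest. The pin pushes it up if the knob is pulled beside the slot, or past fully out. It gives 0.4 mm per newton: pulling the knob up 4 mm lifts it 2 mm (5 N); when the pin then finds the slot it snaps back to 0 and the pull felt drops. A 6 mm lift (15 N on it, 20 N on the knob) damages it.
- red_turn (a joint): Angle of the red knob, rad: 0 with the pointer at the middle of the green band, growing anticlockwise seen from above. Stops at -0.6 and 1.6; starts between 0.6 and 1.1. Turning takes 0.1 N m; it stays where left. The locking slot is within 0.31 rad of 0, elsewhere each time, unmarked; it takes the pin within 0.05 rad of its middle.
- red_grip (a point): Point on the axis of the red knob, 24 mm above its underside, 10 mm below its flat top. The knob is a round ribbed cylinder, 38 mm diameter, 34 mm tall; pushed in, its underside is 87 mm and its top 121 mm above the table (dial face at 85 mm). The frame turns with it: the white pointer line on its top points along -x.
- blue_reg: The same kind of regulator with a BLUE knob, not to be operated. Same sizes and frame as red_reg.
- blue_tip (a point): Outer end of the white pointer line on the top of the blue knob, 18 mm off its axis, 121 mm above the table. To stay where it is.
- board_fixture: Bystander, loose: board holding plate 130 x 160 mm, 18 mm thick, with a green circuit board and posts up to 36 mm high. Origin at the centre of its underside.
- flux_bottle: Bystander, loose: small amber bottle with red cap, 40 mm diameter, about 85 mm high. Origin at the centre of its underside.
- screw_cup: Bystander, loose: white bowl, 60 mm diameter, 35 mm high. Origin at the centre of its underside.
- driver: Bystander, loose: screwdriver about 150 mm long lying on the table along its x axis.
Mind the look-alikes: they are no part of the job. Leave any orange or pink look-alike of the red_reg alone.

How it is judged (in metres and radians):
On the way:
1. the red knob's pointer is turned into the green band with the knob still in (value of joint red_turn between -0.4 and 0.4 rad and value of joint red_pull below 0.0085 m), for 0.1 s.
At the end, for the whole second after the job is handed in: The red knob is pulled out by more than 9.5 mm (fully out is 12 mm) with its pointer within 0.4 rad of the middle of the green band, the catch plate is back at rest (lift under 4 mm), and the knob is still and let go (value of joint red_pull above 0.0095 m and value of joint red_turn between -0.4 and 0.4 rad and value of joint red_catch below 0.004 m and velocity of joint red_pull below 0.005 m/s); the robot touches nothing.
It fails at once if the red regulator's catch plate is forced (lifted more than 6 mm, about 15 N) (value of joint red_catch above 0.006 m).
It fails at once if the blue knob is turned or pulled (its pointer tip moves by more than 4 mm) (distance of blue_tip from where it was at the start of the episode above 0.004 m).
It fails at once if a bystander object is moved by more than 20 mm (distance of any of board_fixture, flux_bottle, screw_cup, driver from where it was at the start of the episode above 0.02 m).
It also fails if it takes over 67 s, if anything falls off the work surface, if the arm or the gripper's body presses on something with over 40 N, if the wrist force passes 120 N, or if a joint passes its speed limit or range.

## Robot

A 6-joint arm with a two-finger parallel gripper is mounted at the origin on the work surface. World frame = base frame: x ahead of the robot, y to its left, z up, the work surface at z = 0. Lengths are in m, angles in degrees, forces in N, time in s.
With the tool pointing down it reaches from about 0.35 to 0.875 m from the base axis. Payload 4.2 kg.
Tool frame: the origin (TCP) lies on the centre line of the jaws, within the pads' length; the fingertips stand 19 mm ahead of it and the grasp point (between the pads) is the TCP; z points along the fingers, y is the line along which they close (so a half turn about z gives the same grasp; the last joint's range is limited). The gripper opens to 87 mm and grips with 3 to 60 N. Pads are 19 mm wide; open, the fingers measure 117 mm over their backs; the gripper's body (75 mm by 190 mm) begins 51 mm behind the grasp point.
Start: joints at [82.311, 22.042, 0.453, 0, -68.411, -14.817], TCP at [0.239, 0.577, 0.242] pointing down, gripper open.
Joint ranges: [-179.83, 179.83], [-69.29, 118.12], [-61.27, 80.66], [-181.25, 117.63], [-171.15, -9.14], [-177.46, 177.46]. Speed limits (degrees/s): [159.86, 159.86, 180, 180, 180, 180].

## Interface

Orientations are given as a 3x3 rotation matrix whose columns are the frame's x, y, z axes.
In Python, from station import sense, capture, finish_job, search_frame, masks_of gives the robot as it stands.
- The arm moves only by the tool drive_tool, never from a script. Its argument "rows" is a list of rows, each a list of 7 numbers: the opening in per cent of the stroke, from 0 (shut) to 100 (fully open), then the shift along the world's x, y, z in mm, then the turn, a rotation vector about the world's x, y, z in rad. In form: [[fingers, dx, dy, dz, wx, wy, wz], ...]. A call has 1 to 5 rows; each row shifts and turns the commanded pose from where the row before left it; what a row does not reach is not made up. A row lasts 1/12 s, in which the tool goes at most 41.7 mm and 7.16 degrees, less where a joint would pass 70% of its speed; a pose out of reach is approached as far as the arm can. A call is refused whole if a number of a shift passes 41.7 or a number of a turn 0.125, either way. A call with a gripper value outside its range is refused whole. The fingers move at their own pace and stop on an object; the grip force is fixed at half the most. Time passes only in rows, so rows that do not move let the fingers close. It gives the time, the measured TCP pose, the force, the opening and the grip force at its end, in the units of the state.
- sense(): the state, without advancing time (a new reading comes with each control period).
- capture(name): name is "scene" or "top" or "wrist"; returns a dict with "frame" (400x640x3 uint8, red, green, blue), "z_map" (400x640 float32, m along the optical axis (not along the pixel's ray), 0 where there is no reading), "fx", "fy", "cx", "cy" (pixels), "distortion" ([k1, k2, p1, p2, k3] as OpenCV has them; the pictures are not rectified), "R" (3x3) and "t" (3): a world point X has camera coordinates R X + t; the wrist camera has in their place "T_tool_cam" (4x4, takes a point from camera to tool coordinates, whose origin is the TCP and whose axes are the flange's). Camera axes: x right, y down, z forward; pixel columns grow to the right and rows downward; lengths in m; the calibration is good to about 2 mm. A picture is of the moment at which its call begins: read the wrist's pose just before it.
- finish_job(): hands the job in; it is judged then, once.
Trained networks look in a picture, given as the dict that the camera call returned (one of the last four; its "shot" number tells which), for a name from the list of things; names that differ only in an ending like _2 or _b are one class to them, and where a whole thing is asked for, a point or a joint stands for the part that bears it (a point fixed in the world has none). Each returns a list of dicts, best first, with "p" (0 to 1); they miss things now and then, are a little off and sometimes report something else, mostly with a low value. They report only what shows in the picture. A call takes as long as a camera call. They do not tell look-alikes from the thing itself.
- search_frame(label, picture): "xy" ([column, row] in pixels, amid what is visible of it).
- masks_of(label, picture): "region" (400x640 bool, what is visible of it) and "xy" ([column, row] in pixels, amid what is visible of it).
The state is a dict: "time_s": time; "joints": joint angles; "joint_velocities": joint speeds; "effort": joint torques, N m; "tcp_pos": TCP position; "ee_rot": TCP orientation; "wrist_force": force on the tool from outside, world axes, zero at the start; "moment": the same for the moment, N m; "gripper_width": opening from 0.0 (shut) to 1.0 (fully open); "gripper_force": force on a finger pad.
Only numpy, scipy, OpenCV 4.12 (cv2) and the standard library are available. Lean on these libraries where they do the work, as an engineer would, in place of code of your own. Each camera call takes 0.05 s, during which the arm holds its last target. There are 200 camera calls.

## Working session

There is one attempt and no reset: what is moved stays moved. The work goes in short steps, Python scripts to look and compute and a tool call to move; the robot and the scene stay as the last step left them, time stands still between calls to the robot, and variables do not carry over. Pictures are saved under pics/ and viewed, at most 10 in all, crops included, and the job is handed in when it is done.

Besides the shell and the picture viewer there is one more tool, called after "Call:" as name([rows], argument=value, ...), one row to a line, values as JSON. drive_tool: Moves the arm, as the interface text tells. Its arguments: {"type":"object","properties":{"rows":{"type":"array"}},"required":["rows"]}

```bash
mkdir -p pics
cat > h.py <<'E'
import numpy as np, cv2
from station import *
def world(c,xy,z=None,s=None):
    K=np.array([[c['fx'],0,c['cx']],[0,c['fy'],c['cy']],[0,0,1]])
    p=cv2.undistortPoints(np.array([[xy]],float),K,np.array(c['distortion'],float))[0,0]
    d=np.array([p[0],p[1],1.])
    if 'R' in c and c.get('R') is not None: R=np.array(c['R']).T; o=-R@np.array(c['t'])
    else:
        T=np.array(c['T_tool_cam']); E=np.array(s['ee_rot']); R=E@T[:3,:3]; o=E@T[:3,3]+np.array(s['tcp_pos'])
    d=R@d
    if z is None:
        u,v=int(round(xy[0])),int(round(xy[1])); k=c['z_map'][v,u]
    else: k=(z-o[2])/d[2]
    return o+k*d
def save(c,n,box=None,f=1):
    im=c['frame'][...,::-1]
    if box: im=im[box[1]:box[3],box[0]:box[2]]
    cv2.imwrite('pics/'+n+'.png',cv2.resize(im,None,fx=f,fy=f,interpolation=cv2.INTER_CUBIC))
E
python3 - <<'E'
from h import *
s=sense(); print(s)
for n in ['top','scene']:
    c=capture(n); save(c,n)
    for l in ['red_grip','red_reg','blue_reg','flux_bottle','screw_cup','driver','board_fixture']:
        for r in search_frame(l,c)[:4]:
            print(n,l,np.round(r['xy']),round(r['p'],2),np.round(world(c,r['xy']),3))
E
```

```text
{'time_s': 0.0, 'joints': array([ 8.23092594e+01,  2.20915918e+01,  3.80019333e-01, -2.98104987e-02,
       -6.84118609e+01, -1.48170702e+01]), 'joint_velocities': array([-0.0423949 , -0.02570763, -0.05792332,  0.02723935, -0.06620175,
        0.03760336]), 'effort': array([ 1.05607724e-03, -3.90665460e+01,  1.87407196e+01,  4.22014207e+00,
        1.09342372e-02, -1.97127492e-04]), 'tcp_pos': array([0.23901268, 0.57688188, 0.24045033]), 'ee_rot': array([[ 9.23753889e-01, -3.82985854e-01, -7.67740042e-04],
       [-3.82986614e-01, -9.23751573e-01, -2.07014888e-03],
       [ 8.36366642e-05,  2.20634224e-03, -9.99997563e-01]]), 'wrist_force': array([ 0.01198534,  0.6787857 , -0.30226066]), 'moment': array([-0.00526916,  0.01361131,  0.02731682]), 'gripper_force': 0.0, 'gripper_width': 1.003014668375102}
top red_grip [492. 185.] 0.79 [ 0.538 -0.586  0.121]
top red_grip [403. 168.] 0.76 [ 0.592 -0.34   0.125]
top red_grip [364. 236.] 0.59 [ 0.404 -0.222  0.12 ]
top red_grip [351. 167.] 0.53 [ 0.598 -0.194  0.124]
top red_reg [404. 174.] 0.7 [ 0.58  -0.345  0.105]
top red_reg [486. 197.] 
[... 399 characters left out ...]
 red_grip [160. 197.] 0.7 [ 0.549 -0.583  0.11 ]
scene red_grip [230. 217.] 0.57 [ 0.621 -0.348  0.126]
scene red_grip [288. 178.] 0.5 [ 0.435 -0.222  0.124]
scene red_grip [287. 225.] 0.46 [ 0.627 -0.188  0.12 ]
scene red_reg [288. 196.] 0.72 [ 0.448 -0.225  0.063]
scene red_reg [161. 210.] 0.68 [ 0.568 -0.581  0.073]
scene red_reg [292. 238.] 0.61 [ 0.647 -0.173  0.091]
scene red_reg [236. 236.] 0.61 [ 0.637 -0.336  0.069]
scene blue_reg [430. 255.] 0.88 [0.646 0.197 0.076]
scene flux_bottle [357. 280.] 0.84 [0.732 0.011 0.047]
scene screw_cup [360. 200.] 0.48 [ 0.382 -0.008  0.01 ]
scene driver [258. 174.] 0.71 [ 0.31  -0.354  0.024]
scene board_fixture [474. 197.] 0.6 [0.341 0.342 0.025]
```

Run:
```python
from h import *
c=capture('top'); save(c,'topc',(310,120,530,280),3.6)
```

```text
(no output)
```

View pics/topc.png

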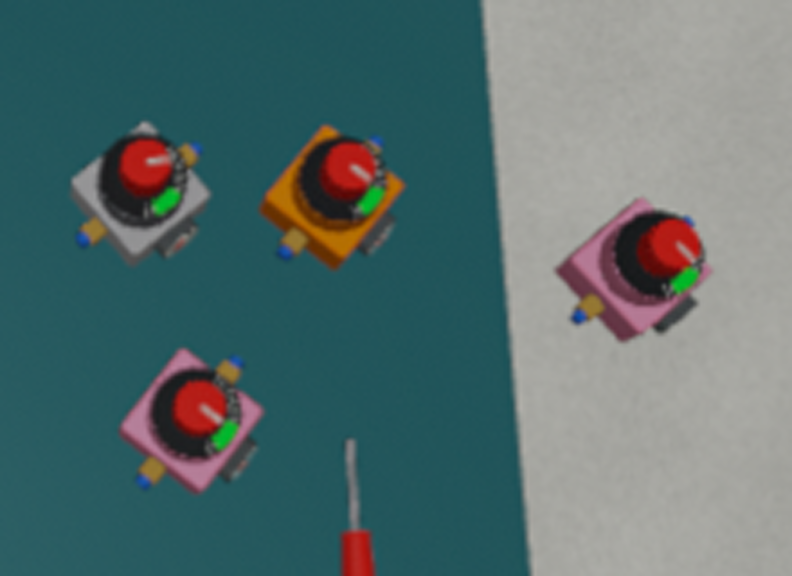

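View pics/top.png

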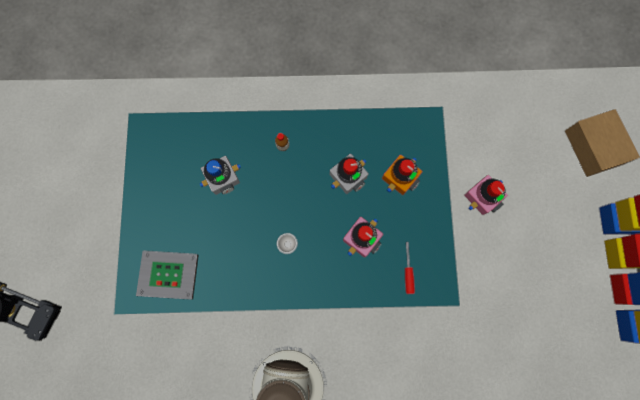

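The candidates are at top pixels (350,167) grey aluminium, (403,168) orange, and (364,236) and (492,185) pink. The grey one at (350,167) fits "aluminium block", and the crop confirms its grey body. Its pointer lies anticlockwise of the green band. I'm moving above it now.

Call:
drive_tool([
  [100,17,-36.5,0,0,0,0],
  [100,17,-36.5,0,0,0,0],
  [100,17,-36.5,0,0,0,0],
  [100,17,-36.5,0,0,0,0],
  [100,17,-36.5,0,0,0,0],
])

```text
time_s: 1.27
tcp_pos: [0.3246, 0.3932, 0.2417]
ee_rot: [[0.924, -0.382, 0.0], [-0.382, -0.924, 0.0], [0.0, -0.0, -1.0]]
wrist_force: [0.2, 0.5, 0.3]
gripper_width: 0.999
gripper_force: 0.0
```

Call:
drive_tool([
  [100,17,-36.5,0,0,0,0],
  [100,17,-36.5,0,0,0,0],
  [100,17,-36.5,0,0,0,0],
  [100,17,-36.5,0,0,0,0],
  [100,17,-36.5,0,0,0,0],
])

```text
time_s: 1.68
tcp_pos: [0.4096, 0.2106, 0.242]
ee_rot: [[0.924, -0.382, 0.001], [-0.382, -0.924, 0.001], [0.001, -0.001, -1.0]]
wrist_force: [1.3, 1.0, -0.5]
gripper_width: 0.999
gripper_force: 0.0
```

Call:
drive_tool([
  [100,17,-36.5,0,0,0,0],
  [100,17,-36.5,0,0,0,0],
  [100,17,-36.5,0,0,0,0],
  [100,17,-36.5,0,0,0,0],
  [100,17,-36.5,0,0,0,0],
])

```text
time_s: 2.1
tcp_pos: [0.4947, 0.0279, 0.242]
ee_rot: [[0.924, -0.383, 0.001], [-0.383, -0.924, 0.0], [0.001, -0.001, -1.0]]
wrist_force: [-0.3, 0.1, 0.5]
gripper_width: 1.002
gripper_force: 0.0
```

Call:
drive_tool([
  [100,17,-36.5,0,0,0,0],
  [100,17,-36.5,0,0,0,0],
  [100,17,-36.5,0,0,0,0],
  [100,17,-36.5,0,0,0,0],
  [100,0,0,0,0,0,0],
])

```text
time_s: 2.52
tcp_pos: [0.5642, -0.1215, 0.2409]
ee_rot: [[0.921, -0.388, 0.0], [-0.388, -0.921, -0.002], [0.001, 0.001, -1.0]]
wrist_force: [0.4, 0.7, 0.4]
gripper_width: 1.001
gripper_force: 0.0
```

Run:
```python
from h import *
s=sense(); print(s['time_s'],s['tcp_pos'],s['joints'],s['wrist_force'])
c=capture('wrist'); save(c,'w1')
for l in ['red_grip','red_dial','red_reg']:
    for r in masks_of(l,c)[:3]:
        ys,xs=np.nonzero(r['region']); 
        print(l,np.round(r['xy']),round(r['p'],2),xs.min(),xs.max(),ys.min(),ys.max(),np.round(world(c,r['xy'],None,s),4),np.round(world(c,r['xy'],.121,s),4))
```

```text
2.5167 [ 0.56423461 -0.12149997  0.24086398] [  3.96988222  17.40280126  -6.5997746    0.10295913 -65.98310613
  63.12923792] [0.36515826 0.66568372 0.44504338]
red_grip [593.  25.] 0.68 554 639 0 53 [ 0.6003 -0.3389  0.1228] [ 0.6001 -0.3402  0.121 ]
red_grip [383. 104.] 0.55 353 409 76 131 [ 0.6073 -0.1912  0.1215] [ 0.6072 -0.1913  0.121 ]
red_dial [468. 231.] 0.59 426 503 202 261 [ 0.4518 -0.2372  0.0514] [ 0.4891 -0.2192  0.121 ]
red_dial [372. 102.] 0.58 310 431 35 162 [ 0.6112 -0.1845  0.1216] [ 0.6112 -0.1845  0.121 ]
red_dial [544.  42.] 0.58 465 639 0 110 [ 0.5996 -0.3273  0.087 ] [ 0.6031 -0.3072  0.121 ]
red_reg [372. 103.] 0.89 310 431 36 162 [ 0.6112 -0.1836  0.1225] [ 0.611  -0.1838  0.121 ]
red_reg [547.  42.] 0.86 464 639 0 110 [ 0.5984 -0.3301  0.0862] [ 0.6022 -0.3092  0.121 ]
red_reg [472. 232.] 0.56 425 505 201 261 [ 0.4504 -0.2409  0.0527] [ 0.4874 -0.2225  0.121 ]
```

View pics/w1.png

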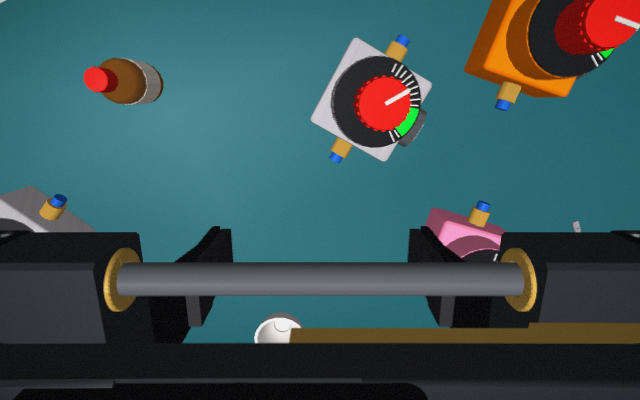

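The grey regulator's knob is at (383,104), its pointer tip near (408,92) and the band near (407,122). Next I measure the axis and pointer angle from depth.

```bash
cat >> h.py <<'E'
def cloud(c,s,box,st=1):
    K=np.array([[c['fx'],0,c['cx']],[0,c['fy'],c['cy']],[0,0,1]])
    u,v=np.meshgrid(np.arange(box[0],box[2]),np.arange(box[1],box[3])); u=u.ravel();v=v.ravel()
    p=cv2.undistortPoints(np.stack([u,v],1).astype(float)[:,None],K,np.array(c['distortion'],float))[:,0]
    z=c['z_map'][v,u]; P=np.c_[p,np.ones(len(p))]*z[:,None]
    T=np.array(c['T_tool_cam']);E=np.array(s['ee_rot'])
    W=(P@T[:3,:3].T+T[:3,3])@E.T+np.array(s['tcp_pos'])
    return W,c['frame'][v,u].astype(int),z>0
E
python3 - <<'E'
from h import *
s=sense(); c=capture('wrist')
W,C,ok=cloud(c,s,(305,35,435,165))
top=ok&(W[:,2]>.1185)&(W[:,2]<.124)
t=W[top]; (cx,cy),r=cv2.minEnclosingCircle(t[:,:2].astype(np.float32)*1000)
print('top n',top.sum(),t.mean(0),cx,cy,r, 'bbox',t.min(0),t.max(0))
ctr=(t.min(0)+t.max(0))[:2]/2
ctr=t.mean(0)[:2]
wh=top&(C.min(1)>150); g=ok&(C[:,1]>150)&(C[:,0]<90)&(C[:,2]<120)
for n,m in (('ptr',wh),('band',g)):
    d=W[m].mean(0)[:2]-ctr; print(n,m.sum(),W[m].mean(0),np.degrees(np.arctan2(d[1],d[0])),np.hypot(*d))
print('off',(ctr-s['tcp_pos'][:2])*1000)
E
```

```text
top n 2196 [ 0.60734862 -0.19144092  0.12135742] 607.335693359375 -191.67002868652344 19.946609497070312 bbox [ 0.58817861 -0.2115609   0.11854594] [ 0.62577477 -0.17173555  0.12398005]
ptr 115 [ 0.60795752 -0.20172862  0.12211896] -86.6127853793949 0.010305704423530303
band 259 [ 0.58274595 -0.21007913  0.08631616] -142.85357434794952 0.030865420963716233
off [ 45.54035921 -75.68745617]
```

Call:
drive_tool([
  [100,20,-34,0,0,0,0],
  [100,20,-34,0,0,0,0],
  [100,5,-8,0,0,0,0],
  [100,0,0,-35,0,0,0],
  [100,0,0,0,0,0,0],
])

```text
time_s: 3.18
tcp_pos: [0.6041, -0.1903, 0.2009]
ee_rot: [[0.923, -0.383, -0.01], [-0.383, -0.924, 0.004], [-0.011, 0.001, -1.0]]
wrist_force: [-1.3, 2.0, -2.5]
gripper_width: 1.001
gripper_force: 0.0
```

Call:
drive_tool([
  [100,0,0,0,0,0,0],
  [100,0,0,0,0,0,0],
])

```text
time_s: 3.35
tcp_pos: [0.6075, -0.1912, 0.208]
ee_rot: [[0.925, -0.381, 0.001], [-0.381, -0.925, -0.001], [0.001, 0.0, -1.0]]
wrist_force: [1.0, 1.0, 0.8]
gripper_width: 1.003
gripper_force: 0.0
```

Run:
```python
from h import *
s=sense(); c=capture('wrist'); save(c,'w2')
print(s['tcp_pos'],s['joints'])
r=masks_of('red_grip',c); 
for q in r[:3]: print(q['xy'],q['p'],world(c,q['xy'],.121,s))
```

```text
[ 0.60753301 -0.19115498  0.20798373] [-2.91220063e+00  2.45024898e+01 -6.55850007e-01  5.33404016e-02
 -6.47763271e+01  7.05082747e+01]
[318.2, 202.1] 0.85 [ 0.60974813 -0.19290964  0.121     ]
[544.3, 121.8] 0.75 [ 0.60430499 -0.34640048  0.121     ]
```

View pics/w2.png

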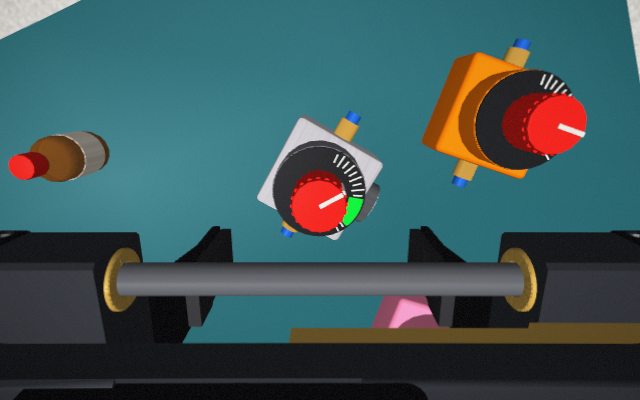

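Call:
drive_tool([
  [100,1,-1,-35,0,0,0],
  [100,0,0,-35,0,0,0],
  [100,0,0,-17,0,0,0],
  [100,0,0,-10,0,0,0],
  [100,0,0,0,0,0,0],
])

```text
time_s: 3.87
tcp_pos: [0.6076, -0.1926, 0.1084]
ee_rot: [[0.924, -0.382, -0.003], [-0.382, -0.924, 0.0], [-0.002, 0.001, -1.0]]
wrist_force: [-1.2, -1.0, -0.2]
gripper_width: 0.996
gripper_force: 0.0
```

Call:
drive_tool([
  [60,0,0,0,0,0,0],
  [60,0,0,0,0,0,0],
  [50,0,0,0,0,0,0],
  [50,0,0,0,0,0,0],
  [50,0,0,0,0,0,0],
])

```text
time_s: 4.28
tcp_pos: [0.6087, -0.1932, 0.1107]
ee_rot: [[0.924, -0.383, 0.002], [-0.383, -0.924, -0.0], [0.002, -0.001, -1.0]]
wrist_force: [-0.1, 0.1, -0.5]
gripper_width: 0.708
gripper_force: 0.0
```

Call:
drive_tool([
  [50,0,0,0,0,0,0],
  [46,0,0,0,0,0,0],
  [40,0,0,0,0,0,0],
  [40,0,0,0,0,0,0],
  [40,0,0,0,0,0,0],
])

```text
time_s: 4.7
tcp_pos: [0.6091, -0.1911, 0.1097]
ee_rot: [[0.924, -0.383, 0.002], [-0.383, -0.924, 0.002], [0.001, -0.003, -1.0]]
wrist_force: [1.3, 7.3, 0.7]
gripper_width: 0.43
gripper_force: 30.0
```

Call:
drive_tool([
  [30,0,0,0,0,0,0],
  [20,0,0,0,0,0,0],
  [20,0,0,0,0,0,0],
  [20,0,0,0,0,0,0],
  [20,0,0,0,0,0,0],
])

```text
time_s: 5.12
tcp_pos: [0.6091, -0.1911, 0.1097]
ee_rot: [[0.924, -0.382, 0.002], [-0.382, -0.924, 0.002], [0.001, -0.003, -1.0]]
wrist_force: [0.5, 7.8, 1.3]
gripper_width: 0.431
gripper_force: 30.0
```

Call:
drive_tool([
  [20,0,2,0,0,0,-0.1],
  [20,0,0,0,0,0,-0.1],
  [20,0,0,0,0,0,-0.1],
  [20,0,0,0,0,0,-0.1],
  [20,0,0,0,0,0,-0.1],
])

```text
time_s: 5.53
tcp_pos: [0.6085, -0.1916, 0.1097]
ee_rot: [[0.624, -0.781, 0.001], [-0.781, -0.624, -0.001], [0.001, 0.0, -1.0]]
wrist_force: [0.3, -2.3, -0.5]
gripper_width: 0.429
gripper_force: 30.0
```

Call:
drive_tool([
  [20,0,0,0,0,0,-0.06],
  [20,0,0,0,0,0,0],
  [20,0,0,0,0,0,0],
])

```text
time_s: 5.78
tcp_pos: [0.6084, -0.1917, 0.1097]
ee_rot: [[0.581, -0.814, 0.001], [-0.814, -0.581, -0.001], [0.001, 0.0, -1.0]]
wrist_force: [1.1, -3.0, 0.3]
gripper_width: 0.425
gripper_force: 30.0
```

Run:
```python
from h import *
s=sense(); c=capture('wrist'); 
print(s['tcp_pos'],s['joints'],s['moment'],s['wrist_force'])
save(c,'w3')
```

```text
[ 0.60843487 -0.19168728  0.10970274] [ -2.95928397  29.766273    -7.24704982   0.05506468 -52.95285747
  38.41586239] [-0.85660317 -0.17204984 -0.07507304] [ 1.09522569 -3.03189175  0.34828592]
```

View pics/w3.png

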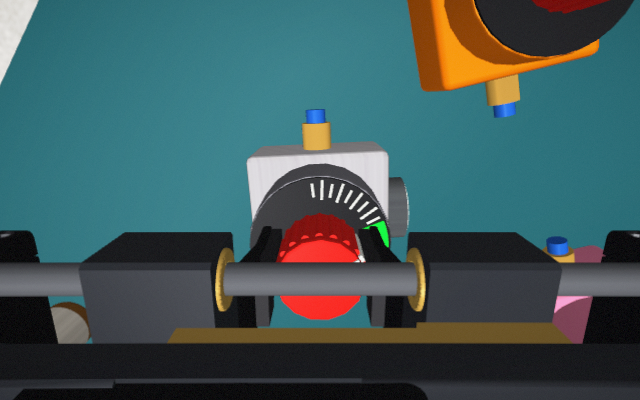

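Grip holds: the knob has turned about 0.56 rad to roughly 0.42 and the pointer is beside the band. Now a light pull.

Call:
drive_tool([
  [20,0,-1,0,0,0,-0.03],
  [20,0,0,1,0,0,0],
  [20,0,0,1,0,0,0],
  [20,0,0,1,0,0,0],
  [20,0,0,0,0,0,0],
])

```text
time_s: 6.25
tcp_pos: [0.6084, -0.1918, 0.112]
ee_rot: [[0.555, -0.832, 0.0], [-0.832, -0.555, 0.0], [-0.0, -0.0, -1.0]]
wrist_force: [2.9, -0.1, -5.4]
gripper_width: 0.426
gripper_force: 30.0
```

Call:
drive_tool([
  [20,0,0,1,0,0,0],
  [20,0,0,0,0,0,0],
  [20,0,0,0,0,0,0],
])

```text
time_s: 6.5
tcp_pos: [0.6083, -0.1919, 0.113]
ee_rot: [[0.555, -0.832, 0.0], [-0.832, -0.555, 0.0], [-0.0, -0.0, -1.0]]
wrist_force: [4.1, -0.5, -8.3]
gripper_width: 0.431
gripper_force: 30.0
```

Call:
drive_tool([
  [20,0,0,0.5,0,0,-0.02],
  [20,0,0,0,0,0,-0.02],
  [20,0,0,0,0,0,-0.02],
  [20,0,0,0,0,0,-0.02],
  [20,0,0,0,0,0,0],
])

```text
time_s: 6.92
tcp_pos: [0.6082, -0.192, 0.1137]
ee_rot: [[0.485, -0.874, -0.0], [-0.874, -0.485, 0.0], [-0.0, -0.0, -1.0]]
wrist_force: [4.7, 0.3, -9.8]
gripper_width: 0.43
gripper_force: 30.0
```

Call:
drive_tool([
  [20,0,0,0,0,0,-0.02],
  [20,0,0,0,0,0,-0.02],
  [20,0,0,0,0,0,-0.02],
  [20,0,0,0,0,0,0],
  [20,0,0,0,0,0,0],
])

```text
time_s: 7.33
tcp_pos: [0.6081, -0.192, 0.1139]
ee_rot: [[0.433, -0.902, -0.0], [-0.902, -0.433, 0.0], [-0.0, 0.0, -1.0]]
wrist_force: [4.8, 0.2, -9.5]
gripper_width: 0.43
gripper_force: 30.0
```

Call:
drive_tool([
  [20,-0.5,0,0,0,0,-0.02],
  [20,-0.5,0,0,0,0,-0.02],
  [20,0,0,0,0,0,-0.02],
  [20,0,0,0,0,0,0],
  [20,0,0,0,0,0,0],
])

```text
time_s: 7.75
tcp_pos: [0.6079, -0.1921, 0.1143]
ee_rot: [[0.378, -0.926, 0.002], [-0.926, -0.378, -0.0], [0.001, -0.002, -1.0]]
wrist_force: [4.5, -0.3, -10.1]
gripper_width: 0.428
gripper_force: 30.0
```

Call:
drive_tool([
  [20,0,0,0,0,0,-0.02],
  [20,0,0,0,0,0,-0.02],
  [20,0,0,0,0,0,-0.02],
  [20,0,0,0,0,0,0],
  [20,0,0,0,0,0,0],
])

```text
time_s: 8.17
tcp_pos: [0.6078, -0.1921, 0.1143]
ee_rot: [[0.321, -0.947, 0.002], [-0.947, -0.321, -0.0], [0.001, -0.001, -1.0]]
wrist_force: [4.7, -0.9, -10.2]
gripper_width: 0.429
gripper_force: 30.0
```

Call:
drive_tool([
  [20,0,0,0,0,0,-0.02],
  [20,0,0,0,0,0,-0.02],
  [20,0,0,0,0,0,-0.02],
  [20,0,0,0,0,0,0],
  [20,0,0,0,0,0,0],
])

```text
time_s: 8.58
tcp_pos: [0.6077, -0.1921, 0.1143]
ee_rot: [[0.264, -0.964, 0.001], [-0.964, -0.264, -0.0], [0.001, -0.001, -1.0]]
wrist_force: [5.5, -0.3, -9.1]
gripper_width: 0.432
gripper_force: 30.0
```

Call:
drive_tool([
  [20,0,0,0,0,0,-0.02],
  [20,0,0,0,0,0,-0.02],
  [20,0,0,0,0,0,-0.02],
  [20,0,0,0,0,0,0],
  [20,0,0,0,0,0,0],
])

```text
time_s: 9.0
tcp_pos: [0.6076, -0.1921, 0.1142]
ee_rot: [[0.206, -0.979, 0.001], [-0.979, -0.206, -0.0], [0.0, -0.001, -1.0]]
wrist_force: [4.3, -0.4, -8.9]
gripper_width: 0.429
gripper_force: 30.0
```

Call:
drive_tool([
  [20,0,0,0,0,0,-0.02],
  [20,0,0,0,0,0,-0.02],
  [20,0,0,0,0,0,-0.02],
  [20,0,0,0,0,0,0],
  [20,0,0,0,0,0,0],
])

```text
time_s: 9.42
tcp_pos: [0.6075, -0.1922, 0.1142]
ee_rot: [[0.147, -0.989, 0.001], [-0.989, -0.147, -0.0], [0.0, -0.001, -1.0]]
wrist_force: [5.7, -0.1, -10.3]
gripper_width: 0.429
gripper_force: 30.0
```

Call:
drive_tool([
  [20,0,0,0,0,0,-0.02],
  [20,0,0,0,0,0,-0.02],
  [20,0,0,0,0,0,-0.02],
  [20,0,0,0,0,0,0],
  [20,0,0,0,0,0,0],
])

```text
time_s: 9.83
tcp_pos: [0.6073, -0.1922, 0.1148]
ee_rot: [[0.088, -0.996, 0.001], [-0.996, -0.088, -0.0], [0.0, -0.001, -1.0]]
wrist_force: [3.7, 0.7, -5.6]
gripper_width: 0.428
gripper_force: 30.0
```

Call:
drive_tool([
  [20,0,0,0,0,0,-0.02],
  [20,0,0,0,0,0,-0.02],
  [20,0,0,0,0,0,-0.02],
  [20,0,0,0,0,0,0],
  [20,0,0,0,0,0,0],
])

```text
time_s: 10.25
tcp_pos: [0.6073, -0.1922, 0.1148]
ee_rot: [[0.028, -1.0, 0.0], [-1.0, -0.028, -0.0], [0.0, -0.0, -1.0]]
wrist_force: [2.9, 0.3, -0.7]
gripper_width: 0.43
gripper_force: 30.0
```

Run:
```python
from h import *
s=sense(); c=capture('scene'); 
print(s['moment'],s['wrist_force'])
w=capture('wrist'); save(w,'w4',(200,140,440,320),3)
```

```text
[ 0.28874299 -0.70407603 -0.04535003] [ 2.93033225  0.2788094  -0.69720931]
```

View pics/w4.png

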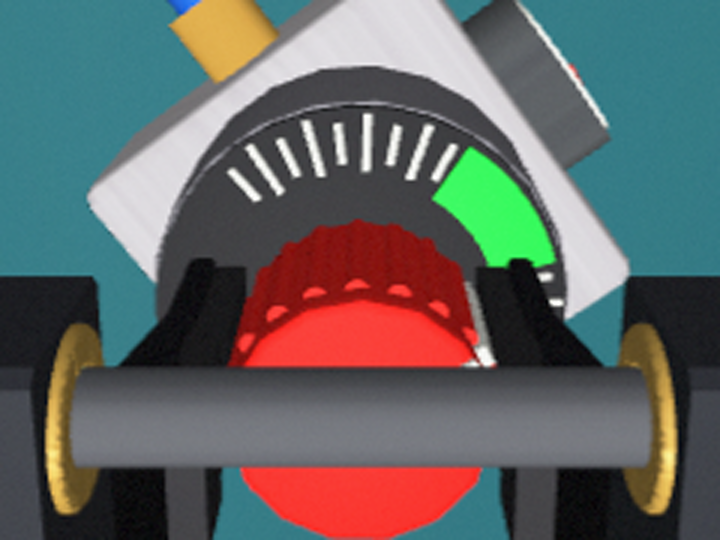

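The pull dropped from 10 N to under 6 N, so the pin found the slot. I turn back slightly to relieve it and pull gently.

Call:
drive_tool([
  [20,0,0,0,0,0,0.03],
  [20,0,0,0,0,0,0.03],
  [20,0,0,0.5,0,0,0],
  [20,0,0,0.5,0,0,0],
  [20,0,0,0,0,0,0],
])

```text
time_s: 10.77
tcp_pos: [0.6074, -0.1922, 0.1148]
ee_rot: [[0.087, -0.996, 0.0], [-0.996, -0.087, -0.0], [0.0, -0.0, -1.0]]
wrist_force: [3.4, 0.8, -3.6]
gripper_width: 0.43
gripper_force: 30.0
```

Call:
drive_tool([
  [20,0,0,0.5,0,0,0],
  [20,0,0,0.5,0,0,0],
  [20,0,0,0,0,0,0],
  [20,0,0,0,0,0,0],
])

```text
time_s: 11.1
tcp_pos: [0.6073, -0.1921, 0.1157]
ee_rot: [[0.088, -0.996, 0.0], [-0.996, -0.088, 0.0], [-0.0, -0.0, -1.0]]
wrist_force: [4.7, -0.1, -5.6]
gripper_width: 0.432
gripper_force: 30.0
```

Call:
drive_tool([
  [20,0,0,0.7,0,0,0],
  [20,0,0,0.7,0,0,0],
  [20,0,0,0.6,0,0,0],
  [20,0,0,0,0,0,0],
  [20,0,0,0,0,0,0],
])

```text
time_s: 11.52
tcp_pos: [0.6073, -0.1922, 0.1178]
ee_rot: [[0.088, -0.996, 0.0], [-0.996, -0.088, -0.0], [0.0, -0.0, -1.0]]
wrist_force: [5.3, -0.6, -6.7]
gripper_width: 0.429
gripper_force: 30.0
```

Call:
drive_tool([
  [20,0,0,0.7,0,0,0],
  [20,0,0,0.7,0,0,0],
  [20,0,0,0.6,0,0,0],
  [20,0,0,0,0,0,0],
  [20,0,0,0,0,0,0],
])

```text
time_s: 11.93
tcp_pos: [0.6073, -0.1922, 0.1199]
ee_rot: [[0.088, -0.996, 0.0], [-0.996, -0.088, -0.0], [0.0, -0.0, -1.0]]
wrist_force: [4.6, 0.0, -5.7]
gripper_width: 0.43
gripper_force: 30.0
```

Call:
drive_tool([
  [20,0,0,0.6,0,0,0],
  [20,0,0,0.6,0,0,0],
  [20,0,0,0,0,0,0],
  [20,0,0,0,0,0,0],
])

```text
time_s: 12.27
tcp_pos: [0.6073, -0.1922, 0.121]
ee_rot: [[0.088, -0.996, 0.0], [-0.996, -0.088, 0.0], [0.0, -0.0, -1.0]]
wrist_force: [5.3, -0.7, -6.3]
gripper_width: 0.43
gripper_force: 30.0
```

Call:
drive_tool([
  [20,0,0,0.5,0,0,0],
  [20,0,0,0.5,0,0,0],
  [20,0,0,0,0,0,0],
  [20,0,0,0,0,0,0],
])

```text
time_s: 12.6
tcp_pos: [0.6073, -0.1922, 0.122]
ee_rot: [[0.088, -0.996, 0.0], [-0.996, -0.088, -0.0], [0.0, -0.0, -1.0]]
wrist_force: [4.7, -1.9, -6.8]
gripper_width: 0.43
gripper_force: 30.0
```

Call:
drive_tool([
  [20,0,0,0.5,0,0,0],
  [20,0,0,0.5,0,0,0],
  [20,0,0,0,0,0,0],
  [20,0,0,0,0,0,0],
])

```text
time_s: 12.93
tcp_pos: [0.6073, -0.1922, 0.1229]
ee_rot: [[0.088, -0.996, 0.0], [-0.996, -0.088, 0.0], [0.0, -0.0, -1.0]]
wrist_force: [5.3, -0.6, -6.0]
gripper_width: 0.425
gripper_force: 30.0
```

Call:
drive_tool([
  [20,0,0,0.5,0,0,0],
  [20,0,0,0.5,0,0,0],
  [20,0,0,0,0,0,0],
  [20,0,0,0,0,0,0],
])

```text
time_s: 13.27
tcp_pos: [0.6073, -0.1922, 0.1235]
ee_rot: [[0.088, -0.996, 0.0], [-0.996, -0.088, 0.0], [-0.0, -0.0, -1.0]]
wrist_force: [5.2, -2.4, -7.8]
gripper_width: 0.429
gripper_force: 30.0
```

Run:
```python
from h import *
s=sense(); w=capture('wrist'); save(w,'w5',(200,140,440,320),3)
W,C,ok=cloud(w,s,(240,180,400,320))
m=ok&(C[:,0]>200)&(C[:,1]<70)&(abs(W[:,0]-.6073)<.017)&(abs(W[:,1]+.192)<.017)
print(s['wrist_force'],s['tcp_pos'],m.sum(),np.percentile(W[m,2],[10,50,90]))
```

```text
[ 5.20506591 -2.40242258 -7.77908965] [ 0.60732797 -0.19216842  0.12354246] 2500 [0.13427121 0.13510146 0.13586032]
```

View pics/w5.png

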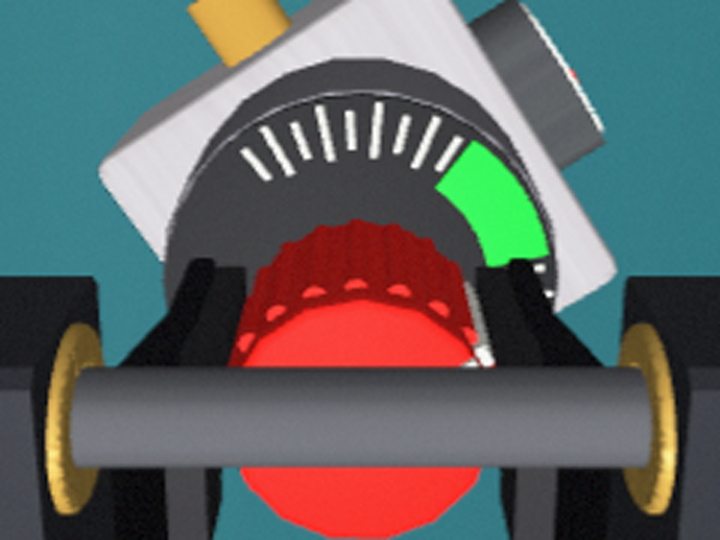

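The knob top is now at 0.135 m, up from 0.121 m, and the force is rising: fully out. Ease off, release and retreat.

Call:
drive_tool([
  [20,-1,0,-1,0,0,0],
  [20,0,0,-0.5,0,0,0],
  [20,0,0,0,0,0,0],
  [50,0,0,0,0,0,0],
  [60,0,0,0,0,0,0],
])

```text
time_s: 13.73
tcp_pos: [0.6051, -0.1923, 0.1233]
ee_rot: [[0.088, -0.996, -0.003], [-0.996, -0.088, -0.0], [-0.0, 0.003, -1.0]]
wrist_force: [-0.5, -0.1, -0.9]
gripper_width: 0.505
gripper_force: 0.0
```

Call:
drive_tool([
  [80,0,0,0,0,0,0],
  [80,0,0,0,0,0,0],
  [80,0,0,0,0,0,0],
  [80,0,0,0,0,0,0],
  [80,0,0,0,0,0,0],
])

```text
time_s: 14.15
tcp_pos: [0.6059, -0.1921, 0.1228]
ee_rot: [[0.088, -0.996, -0.001], [-0.996, -0.088, -0.0], [-0.0, 0.001, -1.0]]
wrist_force: [0.0, -0.4, 0.3]
gripper_width: 0.784
gripper_force: 0.0
```

Call:
drive_tool([
  [90,0,0,15,0,0,0],
  [90,0,0,30,0,0,0],
  [90,0,0,35,0,0,0],
  [90,-40,0,0,0,0,0],
  [90,-40,0,0,0,0,0],
])

```text
time_s: 14.57
tcp_pos: [0.528, -0.1922, 0.2049]
ee_rot: [[0.089, -0.996, 0.006], [-0.996, -0.089, -0.001], [0.001, -0.006, -1.0]]
wrist_force: [-0.9, -0.3, -0.9]
gripper_width: 0.899
gripper_force: 0.0
```

Call:
drive_tool([
  [90,0,0,0,0,0,0],
  [90,0,0,0,0,0,0],
  [90,0,0,0,0,0,0],
])

```text
time_s: 14.82
tcp_pos: [0.5266, -0.1923, 0.2035]
ee_rot: [[0.088, -0.996, 0.002], [-0.996, -0.088, -0.001], [0.001, -0.001, -1.0]]
wrist_force: [-0.5, 0.4, -0.3]
gripper_width: 0.899
gripper_force: 0.0
```

Run:
```python
from h import *
s=sense(); w=capture('wrist'); save(w,'w6')
r=[q for q in masks_of('red_grip',w)]
W,C,ok=cloud(w,s,(0,0,640,400))
near=np.hypot(W[:,0]-.608,W[:,1]+.192)<.045
m=ok&near&(C[:,0]>180)&(C[:,1]<80)&(W[:,2]>.125)
wh=ok&near&(C.min(1)>150)&(W[:,2]>.125); g=ok&near&(C[:,1]>150)&(C[:,0]<90)
ctr=W[m|wh].mean(0)
print(s['tcp_pos'],s['wrist_force'],m.sum(),ctr,np.median(W[m,2]))
for k in(wh,g):
    d=W[k].mean(0)-ctr; print(k.sum(),np.degrees(np.arctan2(d[1],d[0])))
```

```text
[ 0.52663274 -0.19228111  0.20345078] [-0.54156423  0.35872952 -0.2749995 ] 2490 [ 0.60628982 -0.19269364  0.13442598] 0.1344720550467105
151 -147.6407403683449
447 -142.24354414514752
```

View pics/w6.png

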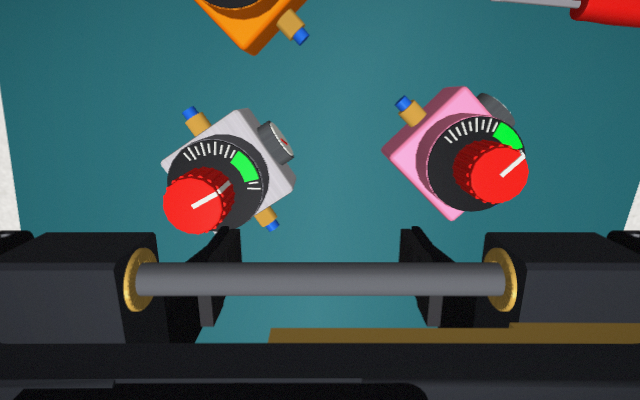

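The red knob, at (197,203), stands about 13 mm out. Its pointer is about 5° from the middle of the band, and the gripper is clear of everything. Handing in.

```bash
python3 -c "from station import *; print(finish_job())"
```

```text
the job is handed in; nothing more can be done
None
```

The job is handed in (no verdict was returned): the red knob on the grey regulator is turned to about 5° from the middle of the green band, pulled out about 13 mm by the wrist camera (to the rise in force at the slot's end), and released with the gripper clear.

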